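# Caliper a clam on the measuring board

### The arm

A 6-joint arm with a two-finger parallel gripper is mounted at the origin on the work surface. World frame = base frame: x ahead of the robot, y to its left, z up, the work surface at z = 0. Lengths are in mm, angles in degrees, forces in N, time in s.
With the tool pointing down it reaches from about 350 to 850 mm from the base axis. Payload 8.1 kg.
Tool frame: the origin (TCP) lies where the fingers leave the gripper's body, on its centre line; the fingertips stand 73 mm ahead of it and the grasp point (between the pads) lies 54 mm ahead of it; z points along the fingers, y is the line along which they close (so a half turn about z gives the same grasp; the last joint's range is limited). The gripper opens to 85 mm and grips with 20 to 120 N. Pads are 22 mm wide; open, the fingers measure 114 mm over their backs; the gripper's body (76 mm by 85 mm) begins 54 mm behind the grasp point. The pads swing forward as they close: fully open they stand 13 mm farther back than shut.
Start: joints at [59.908, 7.471, 85.268, -0, 87.261, -4.893], TCP at [255.435, 542.917, 303.892] pointing down, gripper open.
Joint ranges: [-169.43, 169.43], [-51.17, 129.36], [1.28, 143.12], [-76.62, 256.62], [0, 156.53], [-152.29, 152.29]. Speed limits (degrees/s): [136.94, 136.94, 159.86, 180, 180, 180].

### API

Orientations are given as [roll, pitch, yaw] about the fixed x, y, z axes, in that order (R = Rz(yaw) Ry(pitch) Rx(roll)).
In Python, from bench import sense, optics, r gives the robot as it stands.
- The arm moves only by the tool servo_tool, never from a script. Its argument "plan" is a list that holds one entry, the list of rows, each a list of 5 numbers: the shift along the world's x, y, z in m, then the turn about the world's z in degrees, then the finger opening in m, from 0 to 0.0854. A call has 1 to 10 rows; each row shifts and turns the commanded pose from where the row before left it; what a row does not reach is not made up. A row lasts 1/10 s, in which the tool goes at most 50 mm and 8.59 degrees, less where a joint would pass 70% of its speed; a pose out of reach is approached as far as the arm can. A call is refused whole if a number of a shift passes 0.05 or a number of a turn 8.59, either way. A call with a gripper value outside its range is refused whole. The fingers move at their own pace and stop on an object; "force" is the grip in N (left out, the last holds). Time passes only in rows, so rows that do not move let the fingers close. It gives the time, the measured TCP pose, the force, the opening and the grip force at its end, in the units of the state.
- sense(): the state, without advancing time (a new reading comes with each control period).
- optics.snapshot(name): name is "scene" or "top" or "wrist"; returns a dict with "frame" (400x640x3 uint8, blue, green, red), "fx", "fy", "cx", "cy" (pixels), "cam_to_world" (4x4, takes a point from camera to world coordinates). Camera axes: x right, y down, z forward; pixel columns grow to the right and rows downward; lengths in mm; the calibration is good to about 2 mm. A picture is of the moment at which its call begins. There is no depth.
- r.hand_in(): hands the job in; it is judged then, once.
The state is a dict: "time": time; "joint_pos": joint angles; "qd": joint speeds; "joint_efforts": joint torques, N m; "tool_pos": TCP position; "tcp_rot": TCP orientation; "ft_force": force on the tool from outside, world axes, zero at the start; "wrist_torque": the same for the moment, N m; "finger_gap": finger opening in mm; "grip_force": force on a finger pad.
Only numpy, scipy, OpenCV 4.12 (cv2) and the standard library are available. Lean on these libraries where they do the work, as an engineer would, in place of code of your own. Each camera call takes 0.05 s, during which the arm holds its last target. There are 200 camera calls.

### The job

Measure the length of the largest of the three clams: lay it flat on the white measuring board between the jaws, its long axis pointing from one jaw to the other, then push the sliding jaw shut by its sprung thumb tab until the shell is nipped between both jaws with the tab pushed well past half of its spring travel. Let go and leave the jaw closed on the shell; press gently enough not to crack it, and leave the smaller clams and the two pipe fittings where they lie in the tray.

Things in the scene. Friction and masses are not known exactly. Their poses are not given: they have to be found in the camera images.
- clam_large: The largest clam, a closed beige shell, oval seen from above: 72 mm long (its x axis), 54 mm wide (its y axis), 32 mm thick (z up). Lies flat on one valve; origin at the centre of its underside. Its vertical rim, the widest part all round (where fingers and jaws touch), is 11.5 to 18 mm above its underside. About 110 g; mass varies.
- clam_medium: A smaller clam of the same shape, 56 x 42 x 26 mm (x, y, z), origin at the centre of its underside. Not to be measured; stays in the tray.
- clam_small: The smallest clam of the same shape, 44 x 34 x 21 mm (x, y, z), origin at the centre of its underside. Not to be measured; stays in the tray.
- tray: Fixed low black tray, 250 (x) x 360 (y) mm outside, walls 5 mm thick and 22 mm high, inner floor 5 mm above the table; origin at the centre of its underside. The three clams lie in it in a row along its y, about 100 mm apart, in any order, turned any way.
- measuring_board: Fixed white measuring board with aluminium edge strips, 160 (x) x 270 (y) x 12 mm; origin at the centre of its underside, top face 12 mm above it. Edge strips at x = +-59 to +-77 mm rise 6 mm above the top face. The dark steel jaws are 100 mm wide (x), 36 mm tall above the top face, centred on x = 0, faces square to the board's y axis.
- fixed_face (a point): Foot of the fixed jaw's face: on the board's top face, at board x = 0, y = -100 mm. The jaw looks along the board's +y.
- fixed_jaw: The dark steel jaw fixed on the board; origin at the point fixed_face; same axes as the board. 16 mm thick behind its face.
- sliding_face (a point): Foot of the sliding jaw's face, which looks along the board's -y at the fixed jaw. On the board's top face.
- sliding_jaw (a joint): Gap between the two jaw faces in m: 0 shut, 0.14 fully open. It grows as the jaw slides along the board's +y. The slide stays where it is left; about 2 N of friction. Behind the 12 mm jaw lies its grey carriage, 70 mm wide (x), 68 mm long (y), its top 18.5 mm above the board's top face.
- thumb_tab (a point): Grip point of the black thumb tab: an upright block 30 mm (board x) x 14 mm (board y) standing on the sliding jaw's carriage, 55 mm behind the jaw face. The point is on its centre line, 16 mm below its top and 28 mm above the carriage's top; 60 mm above the table.
- tab_part (a joint): Travel of the sprung thumb tab relative to the sliding jaw in m: 0 at rest, up to 0.012 pushed towards the fixed jaw (board -y). Spring 800 N/m, so 6 mm is about 5 N, of which 2 N moves the jaw and the rest nips the shell. It springs back when let go.
- pipe_coupling: Grey plastic pipe sleeve, 42 mm diameter, 34 mm tall, standing in the far side of the tray; origin under its centre. Bystander.
- pipe_plug: White plastic plug, 42 mm diameter, 24 mm tall, in the far side of the tray; origin under its centre. Bystander.
Mind the look-alikes: they are no part of the job. Leave any green or purple look-alike of the clam_large alone.

How it is judged (in metres and radians):
On the way, in this order (a step that is already met when the one before it is completed fails the run):
1. the largest clam lies flat on the board, let go, long axis within 12 degrees of the jaws' line, between the jaws (angle between the x axis of clam_large and the y axis of measuring_board, either way round below 0.21 rad and angle between clam_large's own z axis and vertical below 0.15 rad and z of clam_large in the frame of measuring_board below 0.016 m and x of clam_large in the frame of measuring_board between -0.025 and 0.025 m and y of clam_large in the frame of fixed_face above 0.03 m and y of clam_large in the frame of sliding_face below -0.03 m and contact force between the fingers and clam_large below 0.05 N), for 0.1 s.
2. the shell is nipped: both jaws press it with more than 2.5 N for 0.15 s (contact force between each of sliding_jaw, fixed_jaw and clam_large above 2.5 N), for 0.15 s.
At the end, for the whole second after the job is handed in: The largest clam lies flat against the fixed jaw (centre 33-39 mm from its face, within 30 mm of the board's middle line), long axis within 0.21 rad of the board's y, tilt under 0.15 rad; jaw gap 69-74 mm; tab sprung back; all at rest (value of joint sliding_jaw between 0.069 and 0.074 m and angle between the x axis of clam_large and the y axis of measuring_board, either way round below 0.21 rad and angle between clam_large's own z axis and vertical below 0.15 rad and z of clam_large in the frame of measuring_board below 0.016 m and x of clam_large in the frame of measuring_board between -0.03 and 0.03 m and y of clam_large in the frame of fixed_face between 0.033 and 0.039 m and linear speed of clam_large below 0.01 m/s and value of joint tab_part below 0.002 m); the robot touches nothing.
It fails at once if the shell is cracked: a jaw presses it with more than 30 N (contact force between any of sliding_jaw, fixed_jaw and clam_large above 30 N).
It fails at once if a smaller clam or a pipe fitting is moved more than 40 mm (distance of any of clam_medium, clam_small, pipe_coupling, pipe_plug from where it was at the start of the episode above 0.04 m).
It also fails if it takes over 61 s, if anything falls off the work surface, if the arm or the gripper's body presses on something with over 40 N, if the wrist force passes 120 N, or if a joint passes its speed limit or range.

## Working session

There is one attempt and no reset: what is moved stays moved. The work goes in short steps, Python scripts to look and compute and a tool call to move; the robot and the scene stay as the last step left them, time stands still between calls to the robot, and variables do not carry over. Pictures are saved under pics/ and viewed, at most 10 in all, crops included, and the job is handed in when it is done.

Besides the shell and the picture viewer there is one more tool, called after "Emit:" as name(argument=value, ...) on one line, values as JSON. servo_tool: Moves the arm, as the interface text tells. Its arguments: {"type":"object","properties":{"plan":{"type":"array"},"force":{"type":"number"}},"required":["plan"]}

```bash
mkdir -p pics
python3 - <<'E'
from bench import sense, optics, r
import cv2,pickle,numpy as np
d={}
for n in("top","scene"):
    s=optics.snapshot(n); d[n]=s; cv2.imwrite(f"pics/{n}0.png",s["frame"]); print(n,s["fx"],s["cx"],s["cy"],np.round(s["cam_to_world"],3).tolist())
pickle.dump(d,open("s0.pkl","wb")); print(sense())
E
```

```text
top 407.955774538071 318.094311003411 195.52804396814005 [[-0.018, -0.993, 0.12, 404.9], [-1.0, 0.018, -0.005, 49.155], [0.003, -0.12, -0.993, 1039.196], [0.0, 0.0, 0.0, 1.0]]
scene 424.62719031675744 320.1057998459579 201.63500533937645 [[-0.871, 0.281, -0.402, 1054.993], [0.491, 0.472, -0.733, 973.701], [-0.016, -0.836, -0.549, 771.256], [0.0, 0.0, 0.0, 1.0]]
{'time': 0.1, 'joint_pos': array([ 5.99088933e+01,  7.51163186e+00,  8.53218852e+01,  9.80281090e-04,
        8.72643518e+01, -4.89370472e+00]), 'qd': array([ 0.0070518 , -0.17731068, -0.06029787,  0.01103809,  0.10656137,
       -0.0752398 ]), 'joint_efforts': array([ 2.63788888e-04, -5.70951033e+01, -5.01942194e+01, -1.65639422e-04,
        8.16765649e-03, -4.06879803e-05]), 'tool_pos': array([255.2336033 , 542.58746324, 302.95144844]), 'tcp_rot': array([-1.79902571e+02, -9.32445125e-03,  1.54802542e+02]), 'ft_force': array([-0.13323525,  0.72765681, -0.86013112]), 'wrist_torque': array([-0.03454646, -0.02248192, -0.00130075]), 'grip_force': 0.0, 'finger_gap': 85.18033574375187}
```

View pics/top0.png

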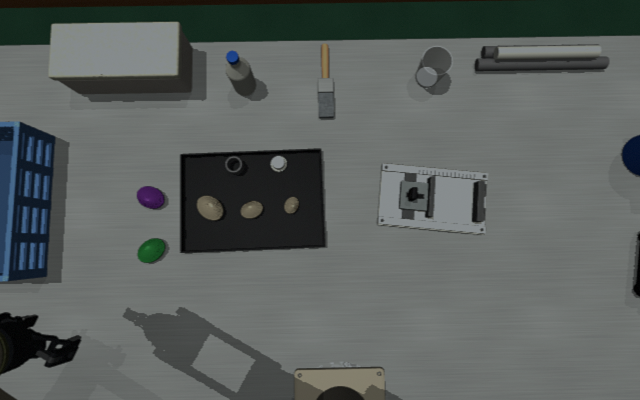

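View pics/scene0.png

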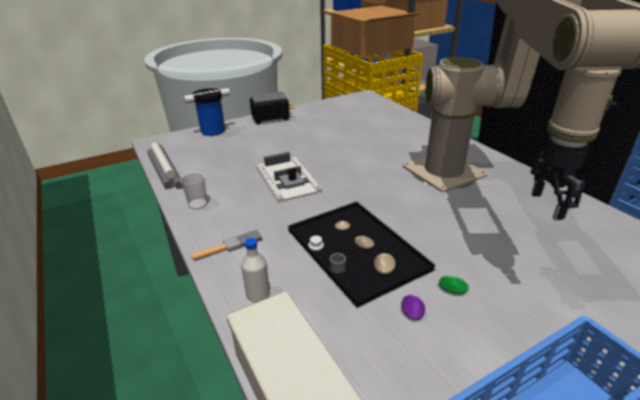

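The top view shows the candidates for the largest clam:
- beige large (210,208), medium (252,210) and small (291,205)
- purple look-alike (151,197)
- green look-alike (151,250)

I choose the beige one at (210,208). The pipe fittings are at (234,164) and (279,163). The board is at (434,199), with the fixed jaw at (479,201), the sliding jaw at (431,197) and the tab at (415,195). The scene view shows the same layout.

```bash
cat > h.py <<'E'
import numpy as np,cv2
def ray(s,u,z):
    u=np.atleast_2d(u).astype(float); M=np.array(s["cam_to_world"])
    d=np.c_[(u[:,0]-s["cx"])/s["fx"],(u[:,1]-s["cy"])/s["fy"],np.ones(len(u))]@M[:3,:3].T
    return M[:3,3]+d*((z-M[2,3])/d[:,2])[:,None]
def blobs(s,m,z,amin=40):
    for c in cv2.findContours(m.astype(np.uint8),cv2.RETR_EXTERNAL,cv2.CHAIN_APPROX_NONE)[0]:
        if cv2.contourArea(c)<amin: continue
        p=ray(s,c[:,0],z)[:,:2].astype(np.float32); b=cv2.minAreaRect(p)
        M=cv2.moments(c); px=(M["m10"]/M["m00"],M["m01"]/M["m00"])
        e=cv2.fitEllipse(p)
        print("px",np.round(px,1),"ctr",np.round(b[0],1),"size",np.round(b[1],1),"ang",round(b[2],1),"ell",np.round(e[0],1),np.round(e[1],1),round(e[2],1))
E
python3 - <<'E'
import pickle,cv2,numpy as np
from h import *
s=pickle.load(open("s0.pkl","rb"))["top"]; f=s["frame"]; hsv=cv2.cvtColor(f,cv2.COLOR_BGR2HSV)
R=np.zeros(f.shape[:2],bool);R[155:248,186:320]=1
b,g,r=[f[...,i].astype(int) for i in range(3)]
print("clams");blobs(s,R&(r-b>15)&(r>70),20)
R[:]=0;R[150:250,365:500]=1
print("board",f[215,455],f[215,370]);
m=R&(f.min(2)>165); m=cv2.morphologyEx(m.astype(np.uint8),cv2.MORPH_CLOSE,np.ones((25,25)))
blobs(s,m,12)
print("dark");blobs(s,R&(f.max(2)<75)&(np.arange(640)[None]>395),48,20)
print("tray");blobs(s,(f.max(2)<45)&(np.arange(640)[None]>170)&(np.arange(640)[None]<335)&(np.arange(400)[:,None]>140)&(np.arange(400)[:,None]<260),22,2000)
c=np.hstack([cv2.resize(f[180:240,180:240],(400,400),interpolation=2),cv2.resize(f[170:230,380:440],(400,400),interpolation=2)])
c=cv2.resize(f[155:245,370:500],(780,540),interpolation=2); cv2.imwrite("pics/board.png",c)
E
```

```text
clams
px [251.1 209.3] ctr [496.1 212.7] size [41.2 50.9] ang 44.5 ell [496.6 212.4] [37.9 53.4] 20.3
px [290.5 204.6] ctr [506.8 113.5] size [28.8 41.6] ang 66.2 ell [506.6 113.5] [27.8 41.1] 65.7
px [209.1 207.6] ctr [503.1 317.9] size [70.3 50.7] ang 44.6 ell [502.9 317.7] [49.1 69.4] 138.8
board [143 141 135] [112 114 111]
dark
px [413.4 194.7] ctr [ 522.9 -190.6] size [37.6 39.3] ang 31.4 ell [ 523.1 -190.3] [35.4 40.2] 0.4
px [478.3 201.5] ctr [ 504.8 -348. ] size [ 30.3 104.5] ang 83.8 ell [ 502.7 -347.6] [ 31.2 124. ] 83.2
px [422.6 201.8] ctr [ 519.1 -196.6] size [ 84.2 113.5] ang 83.5 ell [ 525.5 -196.6] [ 86.1 123.9] 79.3
px [410.1 176.9] ctr [ 566.9 -183. ] size [25.1 20. ] ang 89.0 ell [ 567.2 -183.4] [22.8 29.4] 174.1
tray
px [251.6 200.6] ctr [520.7 210.1] size [248.7 355.3] ang 1.3 ell [520.5 210.8] [285.  429.1] 1.4
```

View pics/board.png

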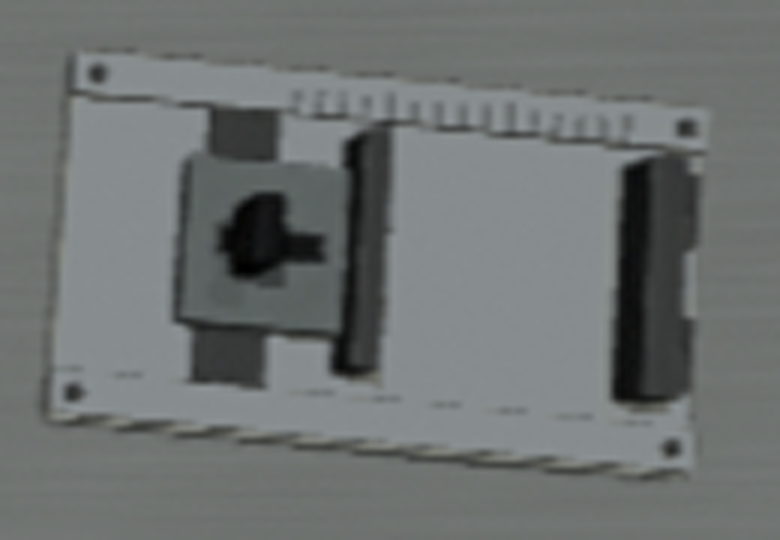

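The board crop is enlarged 6x. It shows the corner bolts at (97,73), (686,127), (671,447) and (72,391). The sliding jaw's top front edge runs (388,125)-(378,375), and the fixed jaw's runs (655,155)-(640,400). The tab top is around (265,235).

Run:
```python
import pickle,cv2,numpy as np
from h import *
d=pickle.load(open("s0.pkl","rb"));s=d["top"]
q=lambda L:[(370+u/6,155+v/6) for u,v in L]
B=ray(s,q([(97,73),(686,127),(671,447),(72,391)]),18)[:,:2]; c=B.mean(0); print("bolts",np.round(B,1).tolist(),"ctr",c, np.linalg.norm(B[0]-B[1]),np.linalg.norm(B[1]-B[2]))
y=(B[0]+B[3]-B[1]-B[2]); y/=np.linalg.norm(y); x=np.array([y[1],-y[0]]); print("board y ang",np.degrees(np.arctan2(y[1],y[0])))
for n,L in(("slid",[(388,125),(378,375)]),("fix",[(655,155),(640,400)])):
    p=ray(s,q(L),48)[:,:2]; print(n,np.round(p,1).tolist(),"board",np.round([(p-c)@x,(p-c)@y],1).tolist())
p=ray(s,q([(265,235)]),76)[0,:2];print("tab",p,(p-c)@x,(p-c)@y)
for Y in(-55,-100): print(Y,c+Y*y)
f=s["frame"]; 
g=np.hstack([cv2.resize(f[170:260,130:230],(400,360),interpolation=2),cv2.resize(d["scene"]["frame"][220:310,360:460],(400,360),interpolation=2)])
cv2.imwrite("pics/clam.png",g)
```

```text
bolts [[598.1, -130.4], [570.6, -378.9], [435.8, -363.6], [463.6, -114.9]] ctr [ 517.0065769  -246.93424248] 249.97185667068777 135.6582141857686
board y ang 83.64304911314514
slid [[568.7, -243.9], [466.1, -234.4]] board [[51.0, -52.0], [8.8, 6.8]]
fix [[554.3, -352.8], [454.1, -340.1]] board [[48.8, -52.2], [-101.1, -99.6]]
tab [ 520.72538606 -184.43164005] -3.224484152608404 62.530053203819485
-55 [ 510.916854   -301.59606896]
-100 [ 505.93435345 -346.31938155]
```

View pics/clam.png

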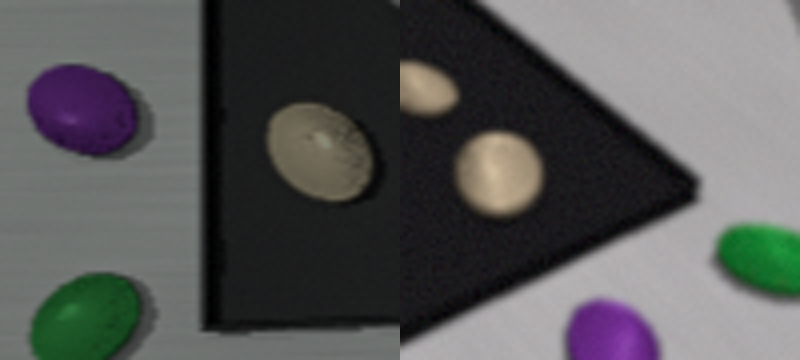

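Emit:
servo_tool(plan=[[[0.03,-0.025,0,-8.5,0.0854],[0.03,-0.025,0,-8.5,0.0854],[0.03,-0.025,0,-8.5,0.0854],[0.03,-0.025,0,-8.5,0.0854],[0.03,-0.03,0,-8.5,0.0854],[0.03,-0.03,0,-8.5,0.0854],[0.03,-0.03,-0.02,-8.5,0.0854],[0.02,-0.03,-0.03,-8.5,0.0854],[0.01,-0.005,-0.03,-8.5,0.0854],[0.008,0,-0.03,-8.5,0.0854]]])

```text
time: 1.1
tool_pos: [504.3, 316.1, 192.4]
tcp_rot: [-180.0, 0.0, 69.3]
ft_force: [0.3, 0.2, -0.4]
finger_gap: 85.5
grip_force: 0.0
```

The crop shows the chosen beige clam at (320,150) in the tray, and it is the largest of the beige ones. The purple and green ones lie outside the tray. Next I finish the turn and check from the wrist camera.

Emit:
servo_tool(plan=[[[0,0,0,-8,0.0854],[0,0,0,-8,0.0854],[0,0,0,-6,0.0854],[0,0,0,0,0.0854]]])

```text
time: 1.5
tool_pos: [503.2, 317.7, 193.2]
tcp_rot: [-180.0, 0.1, 47.7]
ft_force: [-0.1, -0.1, -0.7]
finger_gap: 85.6
grip_force: 0.0
```

Run:
```python
from bench import sense, optics
from h import *
s=optics.snapshot("wrist"); f=s["frame"]; cv2.imwrite("pics/w1.png",f)
b,g,r=[f[...,i].astype(int) for i in range(3)]
blobs(s,(r-b>15)&(r>70),20,1500); print(sense()["tool_pos"],sense()["tcp_rot"])
```

```text
px [395.3 291. ] ctr [493.  214.9] size [49.5 40.1] ang 56.7 ell [494.9 214.8] [39.3 52.2] 171.5
px [319.  195.6] ctr [502.6 313.8] size [72.2 53.8] ang 47.8 ell [502.5 313.8] [53.7 72.9] 139.3
[503.20243277 317.77821831 193.39209626] [-1.79980759e+02  4.74186381e-02  4.79332924e+01]
```

View pics/w1.png

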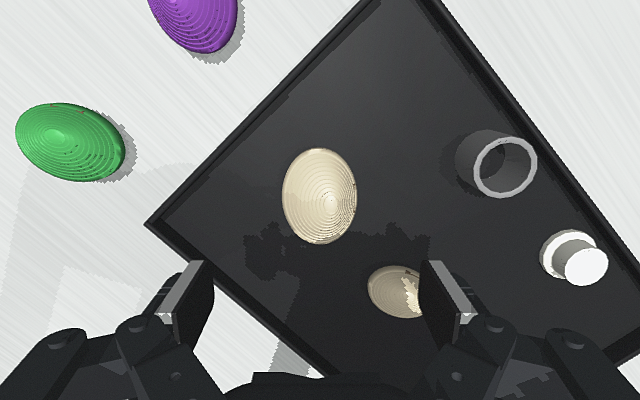

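The wrist view shows the large beige clam at (319,196), measuring 73 x 54 mm, with its long axis along the pads. The medium clam at (395,291) is clear of the fingers. I descend.

Emit:
servo_tool(plan=[[[0,-0.003,-0.03,0,0.0854],[0,0,-0.03,0,0.0854],[0,0,-0.03,0,0.0854],[0,0,-0.015,0,0.0854],[0,0,-0.008,0,0.0854],[0,0,0,0,0.0854],[0,0,0,0,0.0854]]])

```text
time: 2.25
tool_pos: [504.3, 315.4, 82.3]
tcp_rot: [180.0, -0.1, 47.8]
ft_force: [0.1, 0.2, 1.0]
finger_gap: 85.1
grip_force: 0.0
```

Emit:
servo_tool(plan=[[[0,0,0,0,0.06],[0,0,0,0,0.05],[0,0,0,0,0.045],[0,0,0,0,0.045],[0,0,0,0,0.045],[0,0,0,0,0.045]]], force=25)

```text
time: 2.85
tool_pos: [504.2, 315.3, 82.5]
tcp_rot: [180.0, -0.1, 47.8]
ft_force: [-1.4, -2.3, 6.1]
finger_gap: 52.4
grip_force: 25.5
```

Gripped at 52 mm, so I lift and look.

Emit:
servo_tool(plan=[[[0,0,0.02,0,0.045],[0,0,0.04,0,0.045],[0,0,0.04,0,0.045],[0,-0.03,0.02,0,0.045],[0,-0.045,0,6,0.045],[0,-0.045,0,6,0.045],[0,-0.045,0,6,0.045],[0,-0.045,0,6,0.045],[0,-0.045,0,6,0.045],[0,-0.045,0,6,0.045]]])

```text
time: 3.85
tool_pos: [503.2, 13.2, 201.5]
tcp_rot: [179.9, -0.0, 84.1]
ft_force: [1.3, -0.0, -1.5]
finger_gap: 52.2
grip_force: 27.0
```

Emit:
servo_tool(plan=[[[0,-0.045,0,0,0.045],[0,-0.045,0,0,0.045],[0,-0.045,0,0,0.045],[0,-0.045,0,0,0.045],[0.002,-0.045,0,0,0.045],[0.003,-0.04,0,0,0.045],[0.003,-0.03,0,0,0.045],[0,-0.015,0,0,0.045],[0,0,0,0,0.045],[0,0,0,0,0.045]]])

```text
time: 4.85
tool_pos: [511.3, -294.3, 200.7]
tcp_rot: [-180.0, -0.0, 83.8]
ft_force: [0.2, 0.9, -0.8]
finger_gap: 52.1
grip_force: 27.0
```

Run:
```python
from bench import sense, optics
from h import *
s=optics.snapshot("wrist"); f=s["frame"]; cv2.imwrite("pics/w2.png",f)
b,g,r=[f[...,i].astype(int) for i in range(3)]
t=sense()["tool_pos"]; print(t,sense()["tcp_rot"],sense()["finger_gap"])
blobs(s,(r-b>15)&(r>70),t[2]-62,1500)
```

```text
[ 511.41732924 -293.89208895  200.74535246] [-1.79973227e+02 -4.43100031e-02  8.38377024e+01] 52.01255620652305
px [316.9 269.1] ctr [ 511.6 -296.6] size [52.9 72.6] ang 7.7 ell [ 512.1 -292.9] [45.3 71.2] 177.3
```

View pics/w2.png

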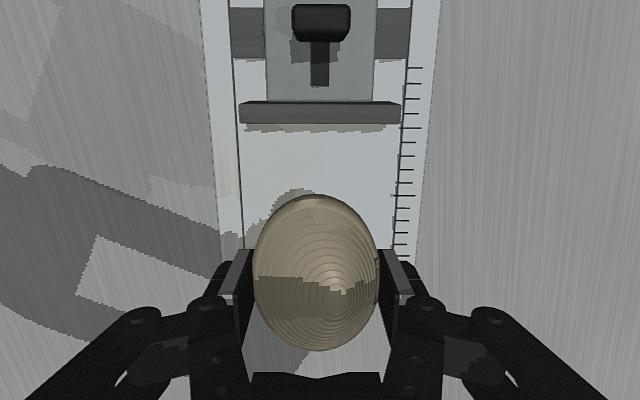

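The wrist view shows the clam held at (317,270), aligned with the board. The sliding jaw is at (320,112) and the tab at (322,22), so both are centred on the tool. I lower it.

Emit:
servo_tool(plan=[[[0,-0.003,-0.03,0,0.045],[0,0,-0.03,0,0.045],[0,0,-0.025,0,0.045],[0,0,-0.012,0,0.045],[0,0,-0.006,0,0.045],[0,0,-0.003,0,0.045],[0,0,0,0,0.045],[0,0,0,0,0.045]]])

```text
time: 5.7
tool_pos: [512.2, -298.5, 96.3]
tcp_rot: [179.9, 0.1, 83.8]
ft_force: [0.5, 0.7, -1.3]
finger_gap: 52.5
grip_force: 27.0
```

Emit:
servo_tool(plan=[[[0,0,-0.002,0,0.045],[0,0,-0.002,0,0.045],[0,0,-0.001,0,0.045],[0,0,0,0,0.045],[0,0,0,0,0.045]]])

```text
time: 6.2
tool_pos: [511.4, -298.1, 89.8]
tcp_rot: [-180.0, -0.0, 83.8]
ft_force: [-0.2, 0.5, -0.1]
finger_gap: 52.3
grip_force: 27.0
```

Emit:
servo_tool(plan=[[[0,0,-0.001,0,0.045],[0,0,0,0,0.045],[0,0,0,0,0.06],[0,0,0,0,0.068],[0,0,0,0,0.07],[0,0,0,0,0.07]]])

```text
time: 6.8
tool_pos: [511.4, -298.1, 88.8]
tcp_rot: [-180.0, -0.0, 83.8]
ft_force: [-0.3, 0.4, -0.0]
finger_gap: 70.2
grip_force: 0.0
```

Emit:
servo_tool(plan=[[[0,0,0.01,0,0.07],[0,0,0.03,0,0.07],[0,0,0.05,0,0.07],[0,0,0.05,0,0.07],[0,0,0,0,0.03],[0,0,0,0,0],[0,0,0,0,0]]])

```text
time: 7.5
tool_pos: [511.0, -297.8, 228.1]
tcp_rot: [-179.9, -0.0, 83.8]
ft_force: [0.1, 0.7, -1.1]
finger_gap: 26.8
grip_force: 0.0
```

Run:
```python
from bench import sense, optics
from h import *
s=optics.snapshot("wrist"); f=s["frame"]; cv2.imwrite("pics/w3.png",f)
b,g,r=[f[...,i].astype(int) for i in range(3)]
t=sense()["tool_pos"]; print(t,sense()["tcp_rot"],sense()["finger_gap"])
blobs(s,(r-b>15)&(r>70),27,1500)
```

```text
[ 510.67769306 -297.53204753  227.27662394] [-1.79860390e+02 -7.71970095e-02  8.38046649e+01] 19.0690676163855
px [316.7 184.5] ctr [ 510.7 -300. ] size [72.1 53.3] ang 88.3 ell [ 510.6 -300.1] [52.8 71.8] 175.0
```

View pics/w3.png

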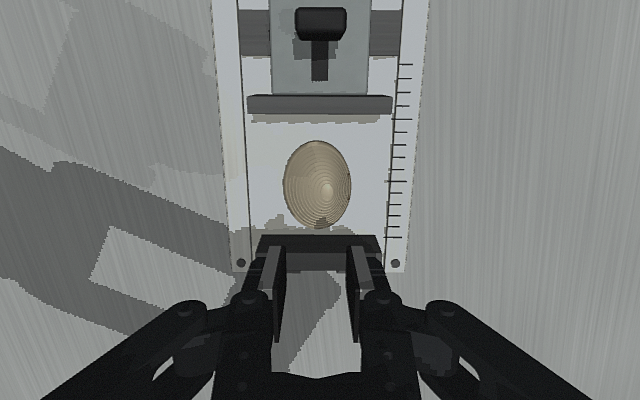

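The wrist view shows the clam flat at (317,184), centred between the jaws at (510.7,-300). It is within about 4° of the board axis, and the tab is at (321,22). With the fingers shut I go behind the tab.

Emit:
servo_tool(plan=[[[0.004,0.04,0,0,0],[0.004,0.04,0,0,0],[0.004,0.04,0,0,0],[0.004,0.023,-0.02,0,0],[0,0,-0.03,0,0],[0,0,-0.03,0,0],[0,0,-0.02,0,0],[0,0,-0.004,0,0],[0,0,0,0,0],[0,0,0,0,0]]])

```text
time: 8.55
tool_pos: [527.8, -155.3, 125.6]
tcp_rot: [180.0, 0.0, 83.8]
ft_force: [-0.5, -0.3, -0.1]
finger_gap: 0.2
grip_force: 0.0
```

Run:
```python
from bench import sense, optics
import cv2
s=sense();print(s["tool_pos"],s["ft_force"],s["finger_gap"])
f=optics.snapshot("wrist")["frame"];g=optics.snapshot("scene")["frame"]
import numpy as np
cv2.imwrite("pics/p1.png",np.vstack([cv2.resize(f,(480,300)),cv2.resize(g[135:210,240:360],(480,300),interpolation=2)]))
```

```text
[ 527.82166359 -155.32371666  125.6194153 ] [-0.49614524 -0.34054461 -0.14614984] 0.2001154186947236
```

View pics/p1.png

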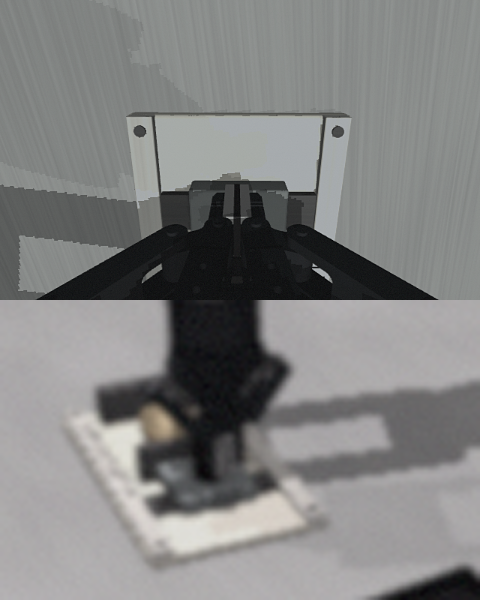

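The top half (wrist view) shows the shut fingers over the carriage's rear, near (240,190). The bottom half (scene view) shows them just behind the tab, with the shell between the jaws. I push along the board's -y.

Emit:
servo_tool(plan=[[[-0.0005,-0.005,0,0,0],[-0.0005,-0.005,0,0,0],[-0.0005,-0.004,0,0,0],[-0.0005,-0.004,0,0,0],[-0.0005,-0.004,0,0,0],[-0.0005,-0.004,0,0,0],[-0.0005,-0.004,0,0,0],[0,0,0,0,0]]])

```text
time: 9.45
tool_pos: [523.9, -185.6, 124.9]
tcp_rot: [180.0, 0.0, 83.8]
ft_force: [1.3, 1.3, 1.1]
finger_gap: -0.2
grip_force: 0.8
```

Emit:
servo_tool(plan=[[[-0.0005,-0.003,0,0,0],[-0.0005,-0.003,0,0,0],[-0.0005,-0.003,0,0,0],[0,0,0,0,0],[0,0,0,0,0]]])

```text
time: 9.95
tool_pos: [522.3, -194.1, 124.8]
tcp_rot: [-180.0, -0.0, 83.8]
ft_force: [1.3, 2.5, -0.7]
finger_gap: 0.3
grip_force: 1.0
```

Emit:
servo_tool(plan=[[[-0.0003,-0.003,0,0,0],[-0.0003,-0.003,0,0,0],[-0.0002,-0.002,0,0,0],[0,0,0,0,0],[0,0,0,0,0]]])

```text
time: 10.45
tool_pos: [521.5, -202.2, 124.8]
tcp_rot: [-180.0, -0.0, 83.8]
ft_force: [0.9, 2.9, -1.3]
finger_gap: 0.2
grip_force: 1.1
```

Emit:
servo_tool(plan=[[[-0.0002,-0.002,0,0,0],[0,0,0,0,0],[0,0,0,0,0]]])

```text
time: 10.75
tool_pos: [521.3, -204.1, 124.8]
tcp_rot: [-180.0, -0.0, 83.8]
ft_force: [-1.2, 2.9, -0.2]
finger_gap: -0.1
grip_force: 1.2
```

Emit:
servo_tool(plan=[[[-0.0002,-0.002,0,0,0],[0,0,0,0,0],[0,0,0,0,0]]])

```text
time: 11.05
tool_pos: [521.1, -206.1, 124.8]
tcp_rot: [-180.0, -0.0, 83.8]
ft_force: [0.0, 2.9, -0.7]
finger_gap: 0.1
grip_force: 1.2
```

Emit:
servo_tool(plan=[[[-0.0002,-0.002,0,0,0],[0,0,0,0,0],[0,0,0,0,0]]])

```text
time: 11.35
tool_pos: [520.9, -208.0, 124.8]
tcp_rot: [-180.0, -0.0, 83.8]
ft_force: [-1.3, 4.0, 0.5]
finger_gap: -0.1
grip_force: 1.8
```

Emit:
servo_tool(plan=[[[-0.0002,-0.002,0,0,0],[0,0,0,0,0],[0,0,0,0,0]]])

```text
time: 11.65
tool_pos: [520.7, -209.9, 124.8]
tcp_rot: [-180.0, -0.0, 83.8]
ft_force: [-1.7, 5.2, 0.7]
finger_gap: 0.2
grip_force: 2.5
```

Emit:
servo_tool(plan=[[[-0.0002,-0.002,0,0,0],[0,0,0,0,0],[0,0,0,0,0]]])

```text
time: 11.95
tool_pos: [520.5, -211.6, 124.8]
tcp_rot: [-180.0, -0.1, 83.8]
ft_force: [-0.8, 6.3, 1.3]
finger_gap: -0.0
grip_force: 3.2
```

The force is rising at spring rate, so the shell is nipped. I push 2 mm more, hold, then back off.

Emit:
servo_tool(plan=[[[-0.0002,-0.002,0,0,0],[0,0,0,0,0],[0,0,0,0,0],[0,0,0,0,0],[0,0,0,0,0]]])

```text
time: 12.45
tool_pos: [520.3, -213.3, 124.8]
tcp_rot: [-180.0, -0.1, 83.8]
ft_force: [-1.3, 7.5, 1.6]
finger_gap: -0.0
grip_force: 3.8
```

Emit:
servo_tool(plan=[[[0.0003,0.003,0,0,0],[0.0003,0.003,0,0,0],[0.0005,0.005,0,0,0],[0.001,0.01,0,0,0],[0.001,0.01,0,0,0],[0,0,0.03,0,0],[0,0.02,0.05,0,0],[0,0.02,0.05,0,0],[0,0,0,0,0],[0,0,0,0,0]]])

```text
time: 13.45
tool_pos: [524.7, -145.4, 250.2]
tcp_rot: [179.7, 0.1, 83.9]
ft_force: [0.9, 0.3, -0.4]
finger_gap: 0.1
grip_force: 0.0
```

Emit:
servo_tool(plan=[[[0,0.05,0,0,0],[0,0.05,0,0,0],[0,0.05,0,0,0],[0,0.05,0,0,0],[0,0,0,0,0],[0,0,0,0,0]]])

```text
time: 14.05
tool_pos: [522.7, 55.1, 246.2]
tcp_rot: [-179.9, 0.0, 84.0]
ft_force: [-0.0, -0.4, -0.5]
finger_gap: 0.2
grip_force: 0.0
```

Run:
```python
from bench import sense, optics
from h import *
s=optics.snapshot("top"); f=s["frame"]; cv2.imwrite("pics/e.png",cv2.resize(f[155:245,370:500],(780,540),interpolation=2))
b,g,r=[f[...,i].astype(int) for i in range(3)]; R=np.zeros(f.shape[:2],bool);R[150:250,365:500]=1
blobs(s,R&(r-b>15)&(r>60),27,100)
```

```text
px [460.9 200.3] ctr [ 509.7 -314. ] size [62.5 50.8] ang 86.7 ell [ 509.3 -312.3] [49.8 65.8] 178.6
px [366.8 220. ] ctr [517.  -79.1] size [ 12.4 248.8] ang 88.2 ell [173.7 -74.5] [ 14.1 828. ] 89.7
```

View pics/e.png

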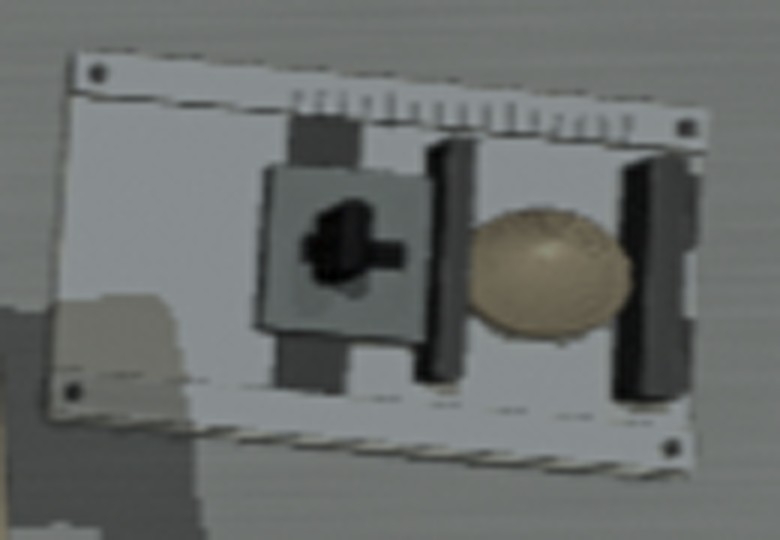

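The top view shows the shell at (550,272) touching both jaws, whose faces are at about (470,260) and (630,275). The jaw moved about 36 mm, which leaves a gap of about 72 mm. The tab is back at rest and the arm is clear.

```bash
python3 -c "
from bench import r
print(r.hand_in())"
```

```text
the job is handed in; nothing more can be done
None
```

The largest clam lies flat on the board, nipped between both jaws at a gap of about 72 mm; the tab has sprung back, the arm is clear and the job is handed in, though the hand-in returned no verdict.

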